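# Find the rattling parts case and hold it out over the clamped board

## Robot

A 6-joint arm with a two-finger parallel gripper is mounted at the origin on the work surface. World frame = base frame: x ahead of the robot, y to its left, z up, the work surface at z = 0. Lengths are in mm, angles in rad, forces in N, time in s.
With the tool pointing down it reaches from about 425 to 950 mm from the base axis. Payload 3.5 kg.
Tool frame: the origin (TCP) lies midway between the tips of the shut fingers; the grasp point (between the pads) lies 19 mm behind it (bot.hold_point_z is the z of the grasp point in the tool frame, in mm); z points along the fingers, y is the line along which they close (so a half turn about z gives the same grasp; the last joint's range is limited). The gripper opens to 85 mm and grips with 20 to 120 N. Pads are 22 mm wide; open, the fingers measure 114 mm over their backs; the gripper's body (76 mm by 85 mm) begins 54 mm behind the grasp point. The pads swing forward as they close: fully open they stand 13 mm farther back than shut.
Start: joints at [-1.41, 0.286, 1.577, -0, 1.279, -0.15], TCP at [206.452, -642.638, 194.925] pointing down, gripper open.
Joint ranges: [-2.77, 2.77], [-0.9, 2.22], [0.21, 2.48], [-1.53, 4.67], [0.24, 2.81], [-2.84, 2.84]. Speed limits (rad/s): [2.79, 2.79, 3.14, 3.14, 3.14, 3.14].

## Interface

Orientations are given as a unit quaternion [w, x, y, z].
In Python, from bench import bot, imaging, job gives the robot as it stands.
- The arm moves only by the tool arm_command, never from a script. Its argument "motion" is a list of rows, each a list of 3 entries, a list of its own where there are three numbers: the turn, a rotation vector about the tool's x, y, z in degrees, then the shift along the tool's x, y, z in cm, then the finger opening in cm, from 0 to 8.54. A call has exactly 5 rows; each row shifts and turns the commanded pose from where the row before left it, along the tool's axes as they then stand; what a row does not reach is not made up. A row lasts 1/8 s, in which the tool goes at most 62.5 mm and 10.7 degrees, less where a joint would pass 70% of its speed; a pose out of reach is approached as far as the arm can. A call is refused whole if a number of a shift passes 6.25 or a number of a turn 10.7, either way. A call with a gripper value outside its range is refused whole. The fingers move at their own pace and stop on an object; "force" is the grip in N (left out, the last holds). Time passes only in rows, so rows that do not move let the fingers close, or fill a call up. It gives the time, the measured TCP pose, the force, the opening and the grip force at its end, in the units of the state.
- bot.state(): the state, without advancing time (a new reading comes with each control period).
- imaging.capture(name): name is "scene" or "top"; returns a dict with "pixels" (420x560x3 uint8, red, green, blue), "depth" (420x560 float32, mm along the optical axis (not along the pixel's ray), 0 where there is no reading), "fx", "fy", "cx", "cy" (pixels), "R" (3x3) and "t" (3): a world point X has camera coordinates R X + t. Camera axes: x right, y down, z forward; pixel columns grow to the right and rows downward; lengths in mm; the calibration is good to about 2 mm. A picture is of the moment at which its call begins.
- job.job_done(): hands the job in; it is judged then, once.
The state is a dict: "time_s": time; "joint_pos": joint angles; "joint_velocities": joint speeds; "joint_torque": joint torques, N m; "eef_pos": TCP position; "tcp_rot": TCP orientation; "contact_force": force on the tool from outside, world axes, zero at the start; "torque": the same for the moment, N m; "finger_gap": finger opening in mm; "grasp_force": force on a finger pad.
Only numpy, scipy, OpenCV 4.12 (cv2) and the standard library are available. Lean on these libraries where they do the work, as an engineer would, in place of code of your own. Each camera call takes 0.05 s, during which the arm holds its last target. There are 200 camera calls.

## Task

One of the three sealed steel cases on the woodworking bench has a loose steel slug inside; the other two are packed tight. Lift and shake each in turn, from the robot's left to its right, and set the silent ones back down upright on the bench; then hold the one that rattles level with its underside about 12 cm above the middle of the clamped board, and finish while still holding it there. Leave the mallet, chisel, glue bottle and square alone.

Things in the scene. Friction and masses are not known exactly. Their poses are not given: they have to be found in the camera images.
- case_left: sealed square steel case, the case on the robot's left (largest y); body 84 x 84 mm, 50 mm high, a black plastic carrying ridge on its lid. Origin: centre of the underside, z up, x along the ridge. The three look alike. Empty 0.20 to 0.40 kg (varies, unrelated to which rattles) plus 0.20 kg of contents
- case_middle: sealed square steel case, the case in the middle of the row; body 84 x 84 mm, 50 mm high, a black plastic carrying ridge on its lid. Origin: centre of the underside, z up, x along the ridge. The three look alike. Empty 0.20 to 0.40 kg (varies, unrelated to which rattles) plus 0.20 kg of contents
- case_right: sealed square steel case, the case on the robot's right (smallest y); body 84 x 84 mm, 50 mm high, a black plastic carrying ridge on its lid. Origin: centre of the underside, z up, x along the ridge. The three look alike. Empty 0.20 to 0.40 kg (varies, unrelated to which rattles) plus 0.20 kg of contents
- case_left_ridge (a point): middle of the top of this case's ridge, 80 mm above its underside, axes as the case. Ridge: 56 mm long along x, 16 mm thick along y, standing 30 mm up from the lid. Grip it from above, fingers closing along y
- case_middle_ridge (a point): middle of the top of this case's ridge, 80 mm above its underside, axes as the case. Contents: one case, drawn anew at each start, has a loose steel slug (34 mm across, 28 mm high, 0.2 kg) in its 76 x 76 x 42 mm cavity; the others a roll that fills it and cannot shift
- case_right_ridge (a point): middle of the top of this case's ridge, 80 mm above its underside, axes as the case. The loose slug slides (friction 0.13) up to 21 mm each way from the middle and knocks on the walls; it stays where it slid: after a 60 mm stroke in 0.25 s, or a tip of 0.3 rad and level again, it lies at the leading (low) side. From side to side the moment on the tool shifts by some 0.08 N m (settle 0.15 s)
- board: pine board clamped to the bench (fixed), 90 mm along its x, 360 mm along its y, 28 mm thick; origin: centre of the underside, z up. A black clamp with an orange pad holds it 140 mm towards its -y end; the clamp's top is 91 mm above the bench
- board_mid (a point): the middle of the clamped board's upper face, 28 mm above the bench, axes as the board
- mallet: wooden mallet lying on the bench: head 75 x 130 x 55 mm, handle 200 mm; origin under it, 100 mm along the handle from the middle of the head; leave alone
- chisel: chisel with a yellow handle, 260 mm long, lying along its x, origin near the ferrule, under it; leave alone
- glue: white glue bottle, 60 mm across, 160 mm tall, standing; origin at the centre of its underside; leave alone
- square: try square, 110 mm wooden stock along its x and 170 mm steel blade along its y, lying; origin under the stock; leave alone

How it is judged:
By the outcome, as a careful person would: the job done as asked, in the order asked, and still so for the second after the job is handed in, while the arm keeps its last pose, push and grip.
It also fails if it takes over 72 s, if anything falls off the work surface, if the arm or the gripper's body presses on something with over 40 N, if the wrist force passes 120 N, or if a joint passes its speed limit or range.

## Working session

There is one attempt and no reset: what is moved stays moved. The work goes in short steps, Python scripts to look and compute and a tool call to move; the robot and the scene stay as the last step left them, time stands still between calls to the robot, and variables do not carry over. Pictures are saved under pics/ and viewed, at most 10 in all, crops included, and the job is handed in when it is done.

Besides the shell and the picture viewer there is one more tool, called after "Request:" as name(argument=value, ...), one argument or row to a line, values as JSON. arm_command: Moves the arm, as the interface text tells. Its arguments: {"type":"object","properties":{"motion":{"type":"array"},"force":{"type":"number"}},"required":["motion"]}

```bash
mkdir -p pics; cat > h.py <<'E'
import numpy as np, cv2
from bench import bot, imaging, job
def cap(n,f=None):
    c=imaging.capture(n)
    if f: cv2.imwrite('pics/'+f,c['pixels'][:,:,::-1])
    return c
def pts(c):
    d=c['depth'];v,u=np.mgrid[:d.shape[0],:d.shape[1]]
    P=np.stack([(u-c['cx'])/c['fx']*d,(v-c['cy'])/c['fy']*d,d],-1)
    return (P-c['t'])@np.array(c['R'])
E
python3 - <<'E'
from h import *
a=cap('scene','s.png');b=cap('top','t.png')
np.savez('b.npz',P=pts(b),px=b['pixels'])
print(bot.state(),b['R'],b['t'],bot.hold_point_z)
E
```

```text
{'time_s': 0.1, 'joint_pos': array([-1.40997784e+00,  2.87098505e-01,  1.57806457e+00, -2.37397866e-05,
        1.27860989e+00, -1.49992482e-01]), 'joint_velocities': array([ 0.0008275 , -0.00216439, -0.00443209, -0.00239248,  0.00133616,
       -0.00067804]), 'joint_torque': array([ 1.05369309e-03, -4.07293475e+01, -2.93699777e+01, -1.31518582e-04,
        3.35776727e-03,  9.78755594e-06]), 'eef_pos': array([ 206.35087212, -641.9607902 ,  193.65291239]), 'tcp_rot': array([-1.09007906e-03,  9.87947733e-01,  1.54784005e-01, -1.72638924e-05]), 'contact_force': array([ 0.37501499,  0.78952767, -0.28786392]), 'torque': array([ 0.02383187, -0.03057406, -0.03389057]), 'grasp_force': 0.0, 'finger_gap': 85.40050621915249} [[ 0.02376889 -0.99963047  0.01318986]
 [-0.98369547 -0.02573853 -0.17799087]
 [ 0.17826459 -0.00874416 -0.98394374]] [ -18.93150502  588.62587591 1619.29021266] -18.700000000000003
```

View pics/t.png

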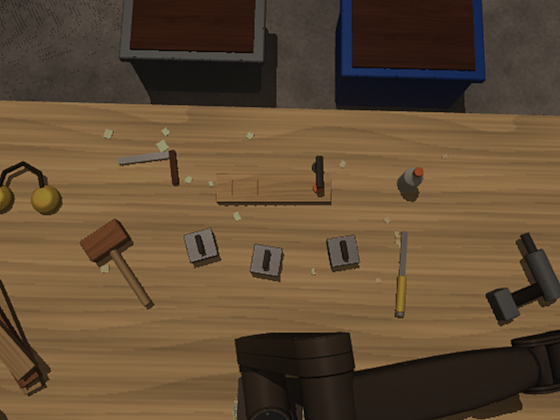

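View pics/s.png

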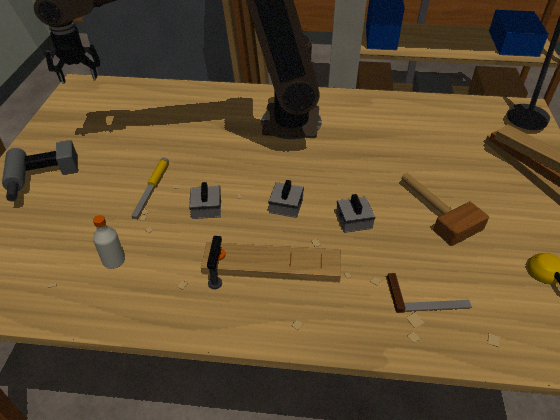

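The top view shows the cases at (201,246), (267,261) and (343,252), the board at about (275,190), and its clamp at (319,175). Next I measure poses from depth.

```bash
python3 - <<'E'
from h import *
z=np.load('b.npz');P=z['P'];px=z['px']
for n,(u,v) in dict(L=(201,246),M=(267,261),R=(343,252)).items():
    Q=P[v-28:v+28,u-28:u+28].reshape(-1,3);C=px[v-28:v+28,u-28:u+28].reshape(-1,3)
    r=Q[(Q[:,2]>66)&(Q[:,2]<95)]; b=Q[(Q[:,2]>40)&(Q[:,2]<95)]
    rr=cv2.minAreaRect(r[:,:2].astype(np.float32)); br=cv2.minAreaRect(b[:,:2].astype(np.float32))
    print(n,len(r),np.median(r[:,2]),'ridge',rr,'mean',r.mean(0),'body',br)
Q=P[165:215,205:345].reshape(-1,3);b=Q[(Q[:,2]>18)&(Q[:,2]<40)]
print('board',cv2.minAreaRect(b[:,:2].astype(np.float32)),b.mean(0),np.median(b[:,2]))
Q=P[140:215,300:340].reshape(-1,3);b=Q[(Q[:,2]>50)];print('clamp',b.min(0),b.max(0))
from scipy.spatial.transform import Rotation as R
s=bot.state();q=s['tcp_rot'];print(R.from_quat(q[[1,2,3,0]]).as_matrix().round(3))
E
```

```text
L 105 78.55514515052862 ridge ((483.5626220703125, 222.3158416748047), (56.36420822143555, 16.50796890258789), 16.248727798461914) mean [483.13938287 221.9420287   78.66550745] body ((483.8057861328125, 222.71376037597656), (87.32328796386719, 88.63288879394531), 16.462329864501953)
M 102 77.9605498225832 ridge ((443.2325744628906, 22.224292755126953), (15.840810775756836, 56.35941696166992), 81.23990631103516) mean [443.08586012  21.95285822  77.81781356] body ((443.346435546875, 22.496994018554688), (87.72494506835938, 87.50694274902344), 82.57841491699219)
R 110 78.28888954376512 ridge ((477.6640930175781, -211.80203247070312), (54.98225021362305, 17.626981735229492), 11.1632719039917) mean [ 477.28421918 -210.94668293   78.1283324 ] body ((477.67529296875, -211.64675903320312), (86.97298431396484, 89.26087188720703), 10.266962051391602)
board ((685.6970825195312, 4.7604522705078125), (116.91535186767578, 359.1859130859375), 1.8322789669036865) [671.62720834   9.11576151  27.40516218] 27.34306841125063
clamp [ 290.81648752 -144.42050657   74.46940485] [ 764.56632642   10.38519343 1698.31019982]
[[ 0.952  0.306 -0.   ]
 [ 0.306 -0.952  0.002]
 [ 0.    -0.002 -1.   ]]
```

Request:
arm_command(
  motion=[
    [[0,0,0],[4.5,-3.0,0],5],
    [[0,0,0],[4.5,-3.0,0],5],
    [[0,0,0],[4.5,-3.0,0],5],
    [[0,0,0],[4.5,-3.0,0],5],
    [[0,0,0],[4.5,-3.0,0],5],
  ],
  force=90,
)

```text
time_s: 0.72
eef_pos: [375.5, -429.3, 194.4]
tcp_rot: [-0.0, 0.988, 0.155, -0.0]
contact_force: [1.1, 0.1, -0.3]
finger_gap: 49.8
grasp_force: 0.0
```

```bash
cat >> h.py <<'E'
from scipy.spatial.transform import Rotation as R
def to(x,y,z,yaw):
    s=bot.state();M=R.from_quat(np.asarray(s['tcp_rot'])[[1,2,3,0]])
    a=np.radians(yaw);T=np.array([[np.cos(a),np.sin(a),0],[np.sin(a),-np.cos(a),0],[0,0,-1]]).T
    T=np.column_stack([[np.cos(a),np.sin(a),0],[np.sin(a),-np.cos(a),0],[0,0,-1]])
    d=np.array([x,y,z])-s['eef_pos']
    print('t',s['time_s'],'pos',np.round(s['eef_pos'],1),'gap',round(s['finger_gap'],1),'q6',round(s['joint_pos'][5],2))
    print(' turn deg',np.degrees((M.inv()*R.from_matrix(T)).as_rotvec()).round(2),'shift cm (after turn)',(T.T@d/10).round(2),'(before)',(M.as_matrix().T@d/10).round(2))
E
sed -i '/sin(a),0\],\[np.sin(a),-np.cos(a),0\],\[0,0,-1\]\]).T$/s/;T=.*//' h.py
python3 - <<'E'
from h import *
to(483.5,222.3,150,16.3)
z=np.load('b.npz');P=z['P'].reshape(-1,3)
b=P[(P[:,2]>20)&(P[:,2]<34)&(P[:,0]>580)&(P[:,0]<760)&(P[:,1]<250)&(P[:,1]>-230)]
m=b[(b[:,1]>-80)]
print(b[:,1].min(),b[:,1].max(),m[:,0].min(),m[:,0].max())
for y in range(-70,180,40):
    k=m[abs(m[:,1]-y)<20];print(y,k[:,0].min(),k[:,0].max())
print(cv2.minAreaRect(m[:,:2].astype(np.float32)))
E
```

```text
t 0.725 pos [ 375.5 -429.3  194.4] gap 49.8 q6 0.23
 turn deg [-0.04  0.    1.49] shift cm (after turn) [ 28.65 -59.51   4.44] (before) [ 30.19 -58.74   4.48]
-176.4666825926968 185.24002484628272 623.1692141957408 721.2530714167606
-70 629.815871462339 721.2530714167606
-30 628.3838598938727 720.3047951607131
10 627.9543862439081 719.4962763768096
50 626.3898940164444 719.3764485267251
90 625.1886099107329 717.461692782728
130 623.6533346846312 712.4245505673665
170 623.1692141957408 711.9389225213478
((672.4470825195312, 52.6363525390625), (92.63880157470703, 262.732666015625), 1.7635523080825806)
```

Request:
arm_command(
  motion=[
    [[0,0,1.5],[4.6,-3.0,0],5],
    [[0,0,0],[4.6,-3.1,0],5],
    [[0,0,0],[4.4,-3.3,0],5],
    [[0,0,0],[1.7,-5.6,0],5],
    [[0,0,0],[1.7,-5.6,0],5],
  ],
)

```text
time_s: 1.35
eef_pos: [478.9, -182.6, 194.3]
tcp_rot: [-0.0, 0.99, 0.142, -0.0]
contact_force: [1.3, 0.5, 0.5]
finger_gap: 50.1
grasp_force: 0.0
```

Request:
arm_command(
  motion=[
    [[0,0,0],[1.7,-5.6,0],5],
    [[0,0,0],[1.7,-5.6,0],5],
    [[0,0,0],[1.7,-5.6,0],5],
    [[0,0,0],[1.7,-5.6,0],5],
    [[0,0,0],[1.7,-5.6,1],5],
  ],
)

```text
time_s: 1.98
eef_pos: [482.1, 109.8, 185.5]
tcp_rot: [0.0, 0.99, 0.142, 0.001]
contact_force: [1.2, 0.6, 0.4]
finger_gap: 50.1
grasp_force: 0.0
```

```bash
python3 -c "
from h import *
to(483.5,222.3,55,16.3)"
```

```text
t 1.975 pos [482.1 109.8 185.5] gap 50.1 q6 1.3
 turn deg [ 0.04 -0.12  0.  ] shift cm (after turn) [  3.29 -10.76  13.05] (before) [  3.26 -10.76  13.05]
```

Request:
arm_command(
  motion=[
    [[0,0,0],[1.6,-5.4,0],5],
    [[0,0,0],[1.7,-5.3,0],5],
    [[0,0,0],[0,0,3.5],5],
    [[0,0,0],[0,0,3.5],5],
    [[0,0,0],[0,0,0],5],
  ],
)

```text
time_s: 2.6
eef_pos: [480.5, 219.4, 111.3]
tcp_rot: [0.0, 0.99, 0.142, -0.004]
contact_force: [0.4, 0.7, -0.6]
finger_gap: 49.9
grasp_force: 0.0
```

```bash
python3 -c "
from h import *
to(483.5,222.3,55,16.3)"
```

```text
t 2.6 pos [480.5 219.4 111.3] gap 49.9 q6 1.52
 turn deg [-0.02  0.47  0.03] shift cm (after turn) [ 0.37 -0.19  5.63] (before) [ 0.42 -0.19  5.62]
```

Request:
arm_command(
  motion=[
    [[0,0.2,0],[0.2,-0.1,2.5],5],
    [[0,0,0],[0,0,2.0],5],
    [[0,0,0],[0,0,0.7],5],
    [[0,0,0],[0,0,0],5],
    [[0,0,0],[0,0,0],5],
  ],
)

```text
time_s: 3.22
eef_pos: [486.4, 221.6, 64.4]
tcp_rot: [-0.0, 0.99, 0.142, 0.003]
contact_force: [0.8, 0.2, 0.6]
finger_gap: 49.7
grasp_force: 0.0
```

```bash
python3 -c "
from h import *
to(483.5,222.3,55,16.3);s=bot.state();print(s['joint_pos'],s['torque'])"
```

```text
t 3.225 pos [486.4 221.6  64.4] gap 49.7 q6 1.52
 turn deg [ 0.01 -0.34  0.  ] shift cm (after turn) [-0.26 -0.15  0.94] (before) [-0.27 -0.15  0.94]
[2.37563934e-01 1.24022537e-01 2.02429085e+00 1.68650292e-04
 9.87346298e-01 1.52377510e+00] [-0.04135768  0.02198506 -0.01191828]
```

Request:
arm_command(
  motion=[
    [[0,-0.3,0],[-0.2,-0.1,0.9],5],
    [[0,0,0],[0,0,0],5],
    [[0,0,0],[0,0,0],0],
    [[0,0,0],[0,0,0],0],
    [[0,0,0],[0,0,0],0],
  ],
  force=90,
)

```text
time_s: 3.85
eef_pos: [483.3, 221.9, 54.1]
tcp_rot: [0.0, 0.99, 0.142, -0.001]
contact_force: [-0.1, -0.2, -0.3]
finger_gap: -0.0
grasp_force: 0.0
```

```bash
python3 -c "
from h import *
to(483.5,222.3,55,16.3);s=bot.state();print(s['contact_force'],s['torque'],s['grasp_force'])"
```

```text
t 3.85 pos [483.3 221.9  54.1] gap -0.0 q6 1.53
 turn deg [0.   0.08 0.01] shift cm (after turn) [ 0.03 -0.03 -0.09] (before) [ 0.03 -0.03 -0.09]
[-0.06135281 -0.18185124 -0.29572218] [0.0559605  0.04081271 0.00770983] 0.0
```

```bash
python3 -c "
from h import *
c=cap('scene');p=c['pixels'];cv2.imwrite('pics/c1.png',cv2.resize(p[120:270,270:450,::-1],None,fx=4,fy=4))
X=bot.state()['eef_pos'];q=c['R']@X+c['t'];print(c['fx']*q[0]/q[2]+c['cx'],c['fy']*q[1]/q[2]+c['cy'])
P=pts(c);Q=P[140:260,290:420].reshape(-1,3);k=Q[(Q[:,2]>40)&(Q[:,2]<52)&(Q[:,1]>150)&(Q[:,0]<600)];print(cv2.minAreaRect(k[:,:2].astype(np.float32)))
"
```

```text
355.0487602074926 206.56739567317146
((432.8948974609375, 297.02880859375), (111.88636779785156, 290.4472961425781), 35.687259674072266)
```

View pics/c1.png

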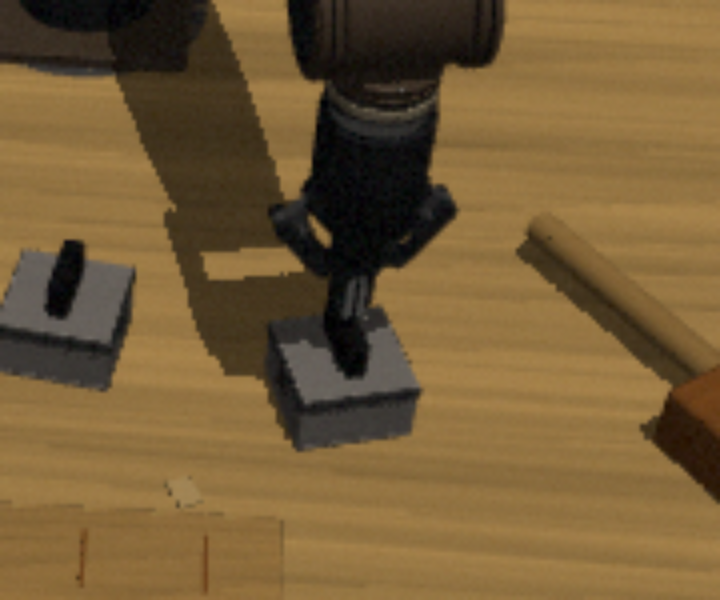

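The crop shows the fingers at the rear or middle of the left ridge, around (350,310). The gap reads 0, so this is probably a miss, and I'll check with depth.

```bash
python3 -c "
from h import *
c=cap('scene');P=pts(c)
for n in ('z','x','y'):
  i='xyz'.index(n);print(n)
  for v in range(180,222,3): print(v,*['%4d'%a for a in P[v,336:380:2,i]])
print(bot.state()['finger_gap'],bot.state()['grasp_force'])
"
```

```text
z
180    0   -3  172  173  168  166  150    1    0  160  173  171  145  160  169  163  148    5  159  158  155   -2
183    0    2    2    1  161  158  156  148  147  149  162  161  144  152  150  145  150  147  149    3    4    0
186    1    3   -3    0    1   -2  147  149  144  138  144  145  136  141  140  137  135  137    0    2    0    3
189    0    1    1    4    2    1   -1  137    1  131  133  133  127  132    0    0    2    2    4    2    1    0
192   -1    0    0    1    1   -2    5    0  106  120  119  119  117  110   -2    3    0   -1    0    0    2    1
195    2    1    3    0    2    0    2   -5   82  108  109  108  108  101   -1    0    0    3    1    0    1    4
198    0    0   -1    2    3    4    2    1   78   77   96  101   97   51   49   45    2    2   -1    2    0    0
201    1   52   49   51   48   51   50   52   69   79   81   80   52   51   49   54    0    0    0    3    4    1
204    0   49   49   51   53   50   45   52   58   70   82   82   81   49   49   50   50    0    1 1025    0    0
207    0   38   49   54   52   54   48   51   46   62   73   77   81   7
[... 3016 characters left out ...]
71  174  179  185  190  196  202  207  212  217  221  226  232  242  247  253  259  272  278  110  290  296
207  171  175  180  185  190  196  202  207  214  217  222  227  232  238  247  253  258  263  277  283  290  295
210  171  176  180  185  191  196  202  207  213  219  223  228  233  241  247  252  258  263  277  284  289  296
213  172  177  181  186  191  196  202  207  213  219  223  229  235  242  247  252  257  264  269  283  288  294
216  172  177  181  186  191  197  202  208  213  219  224  230  235  241  246  252  257  263  268  274  288  293
219  173  178  183  188  191  197  202  208  213  219  224  229  235  241  247  252  258  264  269  276  288  294
0.2033430442022396 0.0
```

```bash
python3 -c "
from h import *
Z=0
for i in range(4):
  c=cap('scene');Z=Z+pts(c)/4
for n in ('z','x'):
  i='xyz'.index(n);print(n)
  for v in range(192,206): print(v,*['%4d'%a for a in Z[v,348:368,i]])
p=c['pixels'];cv2.imwrite('pics/c2.png',cv2.resize(p[175:225,330:390,::-1],None,fx=10,fy=10,interpolation=cv2.INTER_CUBIC)*2)
print(bot.state()['eef_pos'])
"
```

```text
z
192    1    0    0    1  107  114  119  119  117  120  119  119  120  119  114  114    0    0    0    1
193    0    2    1    0  105  113  114  115  115  117  115  117  114  114  111    0    1    2    1    1
194    1    2    0    1  103  109  110  109  112  115  112  112  112  107  107    0    1    2    0    1
195    0    1    0    1   80  108  107  106  110  110  109  109  109  103  104    2    2    0    2    2
196    1    2   -1    2   79  104  102  102  106  105  105  104  104  100    1    0   -1    1    1    0
197    0    1    0   71   79   80  330   98  100  102  102  100  100   51   51   52   50   50    3    0
198    0    0   -1   68   75   80   81   94   97   99   98   96   96   50   51   50   51   52   48    4
199   51   50   52   65   72   78   82   92   95  327   81   50   49   54   52   51   50   52   52    1
200   51   50   50   65   69   74   81   80   80   81   81   79   51   51   51   52   50   51   52    1
201   52   53   51   60   66   72   78   81   80   80   81   81   51   51   51   51   52   51   50   50
202   52   49   51   58   63   70   76   80   81   79   82
[... 1156 characters left out ...]
  450  448  446  444  447  447  391
200  455  454  454  469  473  478  486  484  484  485  484  482  452  451  451  452  449  450  451  395
201  461  461  459  468  474  480  486  489  488  488  488  488  456  455  455  454  455  454  452  452
202  464  461  462  470  475  482  488  492  493  491  493  493  490  459  461  457  458  457  457  457
203  468  468  466  467  476  484  489  495  497  496  495  495  497  462  464  463  462  462  460  462
204  470  472  472  472  476  484  490  495  499  500  500  500  499  467  467  467  466  466  466  467
205  475  476  475  476  478  487  491  498  504  504  502  503  503  501  471  472  471  471  472  471
[483.18403726 221.86742597  53.95275595]
```

View pics/c2.png

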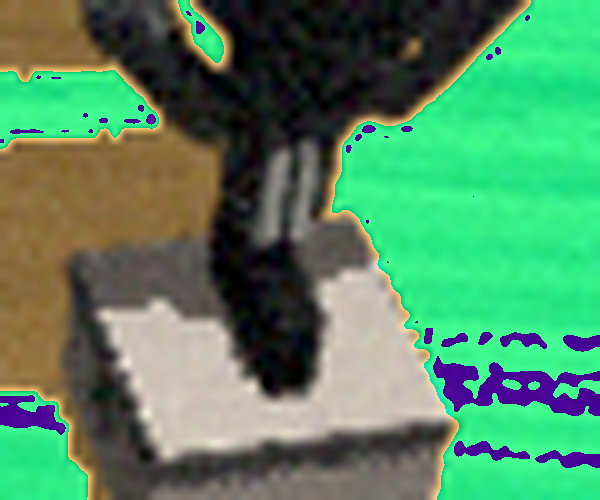

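The zoom shows the shut fingers, with grey pads ending at about (285,240), hovering above the ridge. Depth puts the tips near z≈93 mm while the state says 54. The reported z is about 39 mm low, so I'll open and go further down while watching the force.

Request:
arm_command(
  motion=[
    [[0,0,0],[0,0,0],5],
    [[0,0,0],[0,0,0],5],
    [[0,0,0],[0,0,1.3],5],
    [[0,0,0],[0,0,1.2],5],
    [[0,0,0],[0,0,0],5],
  ],
)

```text
time_s: 4.78
eef_pos: [481.5, 221.5, 26.8]
tcp_rot: [0.0, 0.99, 0.142, -0.003]
contact_force: [0.5, -0.6, -0.2]
finger_gap: 50.2
grasp_force: 0.0
```

```bash
python3 -c "
from h import *
to(483.5,222.3,17,16.3);s=bot.state();print(s['contact_force'],s['torque'],s['grasp_force'])"
```

```text
t 4.775 pos [481.5 221.5  26.8] gap 50.2 q6 1.53
 turn deg [-0.01  0.33  0.01] shift cm (after turn) [ 0.22 -0.02  0.98] (before) [ 0.22 -0.02  0.98]
[ 0.50760552 -0.64584997 -0.24428531] [-0.06409263  0.00288459 -0.02725456] 0.0
```

Request:
arm_command(
  motion=[
    [[0,0,0],[0.1,0,0.9],5],
    [[0,0,0],[0,0,0],5],
    [[0,0,0],[0,0,0],0],
    [[0,0,0],[0,0,0],0],
    [[0,0,0],[0,0,0],0],
  ],
  force=90,
)

```text
time_s: 5.4
eef_pos: [484.4, 222.5, 20.4]
tcp_rot: [-0.0, 0.99, 0.142, -0.0]
contact_force: [-0.5, 0.9, 1.8]
finger_gap: 14.7
grasp_force: 88.1
```

```bash
python3 -c "
from h import *
to(483.5,222.3,17,16.3);s=bot.state();print(s['contact_force'],s['torque'],s['grasp_force'])"
```

```text
t 5.4 pos [484.4 222.5  20.4] gap 14.7 q6 1.53
 turn deg [-0.02  0.04 -0.  ] shift cm (after turn) [-0.09 -0.01  0.34] (before) [-0.09 -0.01  0.34]
[-0.4782211   0.85302829  1.80288536] [ 0.15696949  0.04009597 -0.06940786] 88.10535550117493
```

Request:
arm_command(
  motion=[
    [[0,0,0],[0,0,-2],0],
    [[0,0,0],[0,0,-3],0],
    [[0,0,0],[0,0,-3],0],
    [[0,0,0],[0,0,0],0],
    [[0,0,0],[0,0,0],0],
  ],
)

```text
time_s: 6.02
eef_pos: [482.7, 221.7, 97.9]
tcp_rot: [0.0, 0.99, 0.142, -0.003]
contact_force: [-0.6, 0.1, -5.1]
finger_gap: 14.5
grasp_force: 88.5
```

```bash
cat >> h.py <<'E'
def mom(n=3):
    o=[]
    for i in range(n):
        cap('top');s=bot.state();M=R.from_quat(np.asarray(s['tcp_rot'])[[1,2,3,0]])
        o.append(np.r_[M.inv().apply(s['torque']),s['contact_force'][2]])
    o=np.array(o);print('t',s['time_s'],'tool moment, Fz',o.mean(0).round(3),'sd',o.std(0).round(3),'pos',s['eef_pos'].round(1),'gap',round(s['finger_gap'],1))
E
python3 -c "
from h import *
mom(4)"
```

```text
t 6.225 tool moment, Fz [ 0.000e+00 -2.000e-03  6.000e-03 -3.831e+00] sd [0.011 0.021 0.046 0.525] pos [483.  221.8  98. ] gap 14.1
```

Request:
arm_command(
  motion=[
    [[0,0,0],[0,3,0],0],
    [[0,0,0],[0,3,0],0],
    [[0,0,0],[0,0,0],0],
    [[0,0,0],[0,0,0],0],
    [[0,0,0],[0,0,0],0],
  ],
)

```text
time_s: 6.85
eef_pos: [500.6, 165.2, 99.6]
tcp_rot: [-0.0, 0.99, 0.142, -0.001]
contact_force: [0.5, -0.1, -4.0]
finger_gap: 14.5
grasp_force: 88.6
```

```bash
python3 -c "
from h import *
mom(4)"
```

```text
t 7.05 tool moment, Fz [-0.026  0.019 -0.005 -3.796] sd [0.022 0.023 0.024 0.462] pos [500.9 165.1  99.9] gap 14.5
```

Request:
arm_command(
  motion=[
    [[0,0,0],[0,-3,0],0],
    [[0,0,0],[0,-3,0],0],
    [[0,0,0],[0,0,0],0],
    [[0,0,0],[0,0,0],0],
    [[0,0,0],[0,0,0],0],
  ],
)

```text
time_s: 7.68
eef_pos: [484.4, 221.6, 99.9]
tcp_rot: [0.0, 0.99, 0.142, -0.001]
contact_force: [-0.5, 0.3, -3.8]
finger_gap: 14.0
grasp_force: 88.8
```

```bash
python3 -c "
from h import *
mom(4)"
```

```text
t 7.875 tool moment, Fz [ 0.009  0.023  0.    -4.519] sd [0.021 0.017 0.026 0.213] pos [484.4 221.7  99.9] gap 14.1
```

Request:
arm_command(
  motion=[
    [[0,0,0],[0,3,0],0],
    [[0,0,0],[0,3,0],0],
    [[0,0,0],[0,0,0],0],
    [[0,0,0],[0,0,0],0],
    [[0,0,0],[0,0,0],0],
  ],
)

```text
time_s: 8.5
eef_pos: [500.8, 165.2, 99.9]
tcp_rot: [-0.0, 0.99, 0.142, -0.001]
contact_force: [0.4, -0.4, -5.0]
finger_gap: 14.5
grasp_force: 88.9
```

```bash
python3 -c "
from h import *
mom(8)"
```

```text
t 8.9 tool moment, Fz [ 0.011  0.02   0.012 -4.06 ] sd [0.036 0.03  0.03  0.351] pos [501.  164.8  99.9] gap 14.2
```

Request:
arm_command(
  motion=[
    [[0,0,0],[0,-3,0],0],
    [[0,0,0],[0,-3,0],0],
    [[0,0,0],[0,0,0],0],
    [[0,0,0],[0,0,0],0],
    [[0,0,0],[0,0,0],0],
  ],
)

```text
time_s: 9.52
eef_pos: [484.5, 221.5, 99.9]
tcp_rot: [0.0, 0.99, 0.141, -0.001]
contact_force: [0.2, -0.1, -4.0]
finger_gap: 14.3
grasp_force: 89.0
```

```bash
python3 -c "
from h import *
mom(8)
c=cap('scene','lift.png')
to(483.5,222.3,20,16.3)"
```

```text
t 9.925 tool moment, Fz [-6.000e-03  2.000e-03 -6.000e-03 -4.067e+00] sd [0.029 0.034 0.027 0.392] pos [484.3 222.   99.9] gap 14.5
t 9.975 pos [484.2 222.1  99.9] gap 14.4 q6 1.53
 turn deg [-0.   0.1 -0. ] shift cm (after turn) [-0.07 -0.04  7.99] (before) [-0.05 -0.04  7.99]
```

View pics/lift.png

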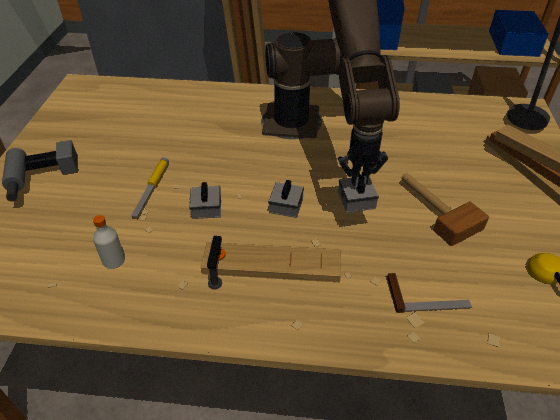

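The picture shows the left case lifted clear at (358,190). The moment does not shift with the strokes, so it is silent and goes back down.

Request:
arm_command(
  motion=[
    [[0,0,0],[0,0,2.5],0],
    [[0,0,0],[0,0,3.0],0],
    [[0,0,0],[0,0,1.5],0],
    [[0,0,0],[0,0,0.5],0],
    [[0,0,0],[0,0,0.3],0],
  ],
)

```text
time_s: 10.6
eef_pos: [484.9, 222.4, 22.6]
tcp_rot: [0.0, 0.99, 0.142, -0.0]
contact_force: [-0.2, -0.7, -4.6]
finger_gap: 14.3
grasp_force: 88.9
```

Request:
arm_command(
  motion=[
    [[0,0,0],[0,0,0.1],0],
    [[0,0,0],[0,0,0],0],
    [[0,0,0],[0,0,0],0],
    [[0,0,0],[0,0,0],5],
    [[0,0,0],[0,0,0],5],
  ],
)

```text
time_s: 11.22
eef_pos: [485.2, 222.4, 22.1]
tcp_rot: [0.0, 0.99, 0.142, 0.0]
contact_force: [-0.2, -0.2, -0.5]
finger_gap: 49.0
grasp_force: 0.0
```

```bash
python3 -c "
from h import *
to(443.2,22.2,100,-8.5);mom(1)"
```

```text
t 11.225 pos [485.2 222.4  22.1] gap 49.0 q6 1.53
 turn deg [-0.   -0.04 24.81] shift cm (after turn) [-1.2  20.42 -7.79] (before) [-9.65 18.04 -7.8 ]
t 11.275 tool moment, Fz [-0.069  0.006 -0.001  0.078] sd [0. 0. 0. 0.] pos [485.  222.4  21.9] gap 50.0
```

Request:
arm_command(
  motion=[
    [[0,0,0],[0,0,-3.8],5],
    [[0,0,0],[0,0,-4],5],
    [[0,0,8.3],[0,0,0],5],
    [[0,0,8.3],[0,0,0],5],
    [[0,0,8.2],[0,0,0],5],
  ],
)

```text
time_s: 11.9
eef_pos: [484.7, 222.3, 99.7]
tcp_rot: [0.0, 0.997, -0.076, -0.0]
contact_force: [-0.3, 0.5, 0.1]
finger_gap: 49.7
grasp_force: 0.0
```

Request:
arm_command(
  motion=[
    [[0,0,0],[-0.3,5.1,0],5],
    [[0,0,0],[-0.3,5.1,0],5],
    [[0,0,0],[-0.3,5.1,0],5],
    [[0,0,0],[-0.3,5.1,0],5],
    [[0,0,0],[0,0,0],5],
  ],
)

```text
time_s: 12.52
eef_pos: [442.2, 19.6, 99.7]
tcp_rot: [0.001, 0.997, -0.077, -0.0]
contact_force: [-0.0, 0.0, 1.0]
finger_gap: 50.4
grasp_force: 0.0
```

```bash
python3 -c "
from h import *
to(443.2,22.2,20,-8.5)"
```

```text
t 12.525 pos [442.2  19.6  99.7] gap 50.4 q6 1.54
 turn deg [ 0.07  0.01 -0.29] shift cm (after turn) [ 0.06 -0.27  7.97] (before) [ 0.06 -0.28  7.97]
```

Request:
arm_command(
  motion=[
    [[0,0,0],[0,0,3],5],
    [[0,0,0],[0,0,3],5],
    [[0,0,0],[0,0,1.5],5],
    [[0,0,0],[0,0,0.5],5],
    [[0,0,0],[0,0,0],5],
  ],
)

```text
time_s: 13.15
eef_pos: [442.6, 22.4, 19.5]
tcp_rot: [0.0, 0.997, -0.074, -0.0]
contact_force: [0.1, 1.5, 0.4]
finger_gap: 50.1
grasp_force: 0.0
```

```bash
python3 -c "
from h import *
to(443.2,22.2,20,-8.5)"
```

```text
t 13.15 pos [442.6  22.4  19.5] gap 50.1 q6 1.54
 turn deg [0.04 0.05 0.04] shift cm (after turn) [ 0.06  0.01 -0.05] (before) [ 0.06  0.01 -0.05]
```

Request:
arm_command(
  motion=[
    [[0,0,0],[0,0,0],0],
    [[0,0,0],[0,0,0],0],
    [[0,0,0],[0,0,0],0],
    [[0,0,0],[0,0,0],0],
    [[0,0,0],[0,0,-2],0],
  ],
)

```text
time_s: 13.78
eef_pos: [439.3, 22.5, 36.9]
tcp_rot: [0.0, 0.997, -0.074, -0.004]
contact_force: [-0.1, 0.2, -4.1]
finger_gap: 14.1
grasp_force: 88.4
```

Request:
arm_command(
  motion=[
    [[0,0,0],[0,0,-3],0],
    [[0,0,0],[0,0,-3],0],
    [[0,0,0],[0,0,0],0],
    [[0,0,0],[0,0,0],0],
    [[0,0,0],[0,0,0],0],
  ],
)

```text
time_s: 14.4
eef_pos: [440.4, 22.4, 96.8]
tcp_rot: [0.0, 0.997, -0.074, -0.003]
contact_force: [0.1, 0.3, -5.4]
finger_gap: 14.0
grasp_force: 88.4
```

Request:
arm_command(
  motion=[
    [[0,0,0],[0,3,0],0],
    [[0,0,0],[0,3,0],0],
    [[0,0,0],[0,0,0],0],
    [[0,0,0],[0,0,0],0],
    [[0,0,0],[0,0,0],0],
  ],
)

```text
time_s: 15.02
eef_pos: [433.0, -36.5, 98.6]
tcp_rot: [0.0, 0.997, -0.074, -0.001]
contact_force: [-0.5, 0.8, -4.1]
finger_gap: 14.1
grasp_force: 89.1
```

```bash
python3 -c "
from h import *
mom(8)"
```

```text
t 15.425 tool moment, Fz [ 0.012 -0.016  0.029 -4.521] sd [0.027 0.02  0.032 0.489] pos [433.4 -37.   99.2] gap 14.2
```

Request:
arm_command(
  motion=[
    [[0,0,0],[0,-3,0],0],
    [[0,0,0],[0,-3,0],0],
    [[0,0,0],[0,0,0],0],
    [[0,0,0],[0,0,0],0],
    [[0,0,0],[0,0,0],0],
  ],
)

```text
time_s: 16.05
eef_pos: [442.2, 21.6, 99.1]
tcp_rot: [0.0, 0.997, -0.074, -0.001]
contact_force: [-1.2, 0.3, -4.5]
finger_gap: 14.4
grasp_force: 89.4
```

```bash
python3 -c "
from h import *
mom(8)
to(443.2,22.2,20,-8.5)"
```

```text
t 16.45 tool moment, Fz [-0.005  0.012 -0.027 -4.466] sd [0.019 0.032 0.036 0.391] pos [442.2  22.   99.1] gap 14.4
t 16.45 pos [442.2  22.   99.1] gap 14.4 q6 1.54
 turn deg [ 0.04  0.09 -0.01] shift cm (after turn) [ 0.1  -0.03  7.91] (before) [ 0.11 -0.04  7.91]
```

The middle case is silent too, so I set it down.

Request:
arm_command(
  motion=[
    [[0,0,0],[0,0,2.5],0],
    [[0,0,0],[0,0,3.0],0],
    [[0,0,0],[0,0,1.5],0],
    [[0,0,0],[0,0,0.5],0],
    [[0,0,0],[0,0,0.4],0],
  ],
)

```text
time_s: 17.08
eef_pos: [443.0, 22.0, 20.7]
tcp_rot: [0.0, 0.997, -0.074, 0.0]
contact_force: [-0.6, 0.2, -4.4]
finger_gap: 14.2
grasp_force: 89.5
```

Request:
arm_command(
  motion=[
    [[0,0,0],[0,0,0.1],0],
    [[0,0,0],[0,0,0],0],
    [[0,0,0],[0,0,0],0],
    [[0,0,0],[0,0,0],5],
    [[0,0,0],[0,0,0],5],
  ],
)

```text
time_s: 17.7
eef_pos: [442.8, 22.0, 19.6]
tcp_rot: [0.0, 0.997, -0.074, -0.0]
contact_force: [-0.2, 0.3, 0.3]
finger_gap: 49.1
grasp_force: 0.0
```

Request:
arm_command(
  motion=[
    [[0,0,0],[0,0,-3.9],5],
    [[0,0,0],[0,0,-4],5],
    [[0,0,-9.5],[0,0,0],5],
    [[0,0,-9.5],[0,0,0],5],
    [[0,0,0],[0,0,0],5],
  ],
)

```text
time_s: 18.32
eef_pos: [442.4, 22.1, 98.4]
tcp_rot: [0.0, 0.996, 0.091, -0.0]
contact_force: [0.3, 0.4, 0.2]
finger_gap: 49.8
grasp_force: 0.0
```

```bash
python3 -c "
from h import *
to(477.6,-211.5,100,10.7)"
```

```text
t 18.325 pos [442.4  22.1  98.4] gap 49.8 q6 1.21
 turn deg [ 0.03  0.06 -0.3 ] shift cm (after turn) [-0.88 23.61 -0.16] (before) [-0.76 23.61 -0.15]
```

Request:
arm_command(
  motion=[
    [[0,0,-0.3],[-0.1,4.7,0],5],
    [[0,0,0],[-0.2,4.7,0],5],
    [[0,0,0],[-0.2,4.7,0],5],
    [[0,0,0],[-0.2,4.7,0],5],
    [[0,0,0],[-0.2,4.8,0],5],
  ],
)

```text
time_s: 18.95
eef_pos: [477.5, -213.0, 98.0]
tcp_rot: [0.0, 0.996, 0.092, -0.001]
contact_force: [0.8, 0.7, 0.7]
finger_gap: 50.3
grasp_force: 0.0
```

Request:
arm_command(
  motion=[
    [[0,0,0],[0,0,0],5],
    [[0,0,0],[0,0,3],5],
    [[0,0,0],[0,0,2.5],5],
    [[0,0,0],[0,0,0],5],
    [[0,0,0],[0,0,0],5],
  ],
)

```text
time_s: 19.58
eef_pos: [477.8, -211.1, 43.9]
tcp_rot: [0.0, 0.996, 0.094, -0.0]
contact_force: [0.0, 0.4, 0.5]
finger_gap: 49.9
grasp_force: 0.0
```

```bash
python3 -c "
from h import *
to(477.6,-211.5,20,10.7)"
```

```text
t 19.575 pos [ 477.8 -211.1   43.9] gap 49.9 q6 0.77
 turn deg [0.04 0.06 0.1 ] shift cm (after turn) [-0.02  0.03  2.39] (before) [-0.02  0.03  2.39]
```

Request:
arm_command(
  motion=[
    [[0,0,0],[0,0,1.6],5],
    [[0,0,0],[0,0,0.8],5],
    [[0,0,0],[0,0,0],5],
    [[0,0,0],[0,0,0],0],
    [[0,0,0],[0,0,0],0],
  ],
)

```text
time_s: 20.2
eef_pos: [477.6, -211.8, 19.7]
tcp_rot: [0.001, 0.996, 0.094, -0.001]
contact_force: [-3.7, 1.1, 4.8]
finger_gap: 14.6
grasp_force: 62.4
```

Request:
arm_command(
  motion=[
    [[0,0,0],[0,0,0],0],
    [[0,0,0],[0,0,0],0],
    [[0,0,0],[0,0,-2],0],
    [[0,0,0],[0,0,-3],0],
    [[0,0,0],[0,0,-3],0],
  ],
)

```text
time_s: 20.82
eef_pos: [475.8, -210.2, 97.9]
tcp_rot: [-0.001, 0.996, 0.094, -0.002]
contact_force: [-0.2, -0.1, -4.3]
finger_gap: 14.1
grasp_force: 88.4
```

Request:
arm_command(
  motion=[
    [[0,0,0],[0,3,0],0],
    [[0,0,0],[0,3,0],0],
    [[0,0,0],[0,0,0],0],
    [[0,0,0],[0,0,0],0],
    [[0,0,0],[0,0,0],0],
  ],
)

```text
time_s: 21.45
eef_pos: [487.9, -269.0, 98.2]
tcp_rot: [-0.001, 0.996, 0.094, -0.002]
contact_force: [-0.1, -0.6, -4.4]
finger_gap: 14.2
grasp_force: 88.9
```

```bash
python3 -c "
from h import *
mom(8)"
```

```text
t 21.85 tool moment, Fz [ 0.024 -0.01   0.005 -4.57 ] sd [0.018 0.037 0.045 0.709] pos [ 488.7 -270.2   99.2] gap 14.3
```

Request:
arm_command(
  motion=[
    [[0,0,0],[0,-3,0],0],
    [[0,0,0],[0,-3,0],0],
    [[0,0,0],[0,0,0],0],
    [[0,0,0],[0,0,0],0],
    [[0,0,0],[0,0,0],0],
  ],
)

```text
time_s: 22.48
eef_pos: [477.8, -212.3, 99.5]
tcp_rot: [0.001, 0.996, 0.094, -0.001]
contact_force: [-0.0, -0.6, -4.2]
finger_gap: 14.8
grasp_force: 89.2
```

```bash
python3 -c "
from h import *
mom(8)
to(674,4.5,187,1.8)"
```

```text
t 22.875 tool moment, Fz [ 7.000e-03 -2.000e-03  7.000e-03 -4.444e+00] sd [0.028 0.047 0.041 0.372] pos [ 477.4 -211.5   99.1] gap 14.2
t 22.875 pos [ 477.4 -211.5   99.1] gap 14.2 q6 0.77
 turn deg [0.02 0.1  8.99] shift cm (after turn) [ 20.33 -20.97  -8.79] (before) [ 23.35 -17.53  -8.83]
```

No case has shown a clear shift, so my strokes may have been too soft. I'll tip this one ±20° for a stronger test.

Request:
arm_command(
  motion=[
    [[10,0,0],[0,0,0],0],
    [[10,0,0],[0,0,0],0],
    [[0,0,0],[0,0,0],0],
    [[0,0,0],[0,0,0],0],
    [[0,0,0],[0,0,0],0],
  ],
)

```text
time_s: 23.5
eef_pos: [477.4, -210.6, 99.4]
tcp_rot: [-0.172, 0.981, 0.093, -0.017]
contact_force: [0.0, 0.3, -3.6]
finger_gap: 14.2
grasp_force: 89.4
```

Request:
arm_command(
  motion=[
    [[-10,0,0],[0,0,0],0],
    [[-10,0,0],[0,0,0],0],
    [[0,0,0],[0,0,0],0],
    [[0,0,0],[0,0,0],0],
    [[0,0,0],[0,0,0],0],
  ],
)

```text
time_s: 24.12
eef_pos: [477.6, -212.1, 99.3]
tcp_rot: [-0.0, 0.996, 0.094, -0.001]
contact_force: [-0.4, -1.0, -4.5]
finger_gap: 14.5
grasp_force: 89.6
```

```bash
python3 -c "
from h import *
mom(10)"
```

```text
t 24.625 tool moment, Fz [ 6.000e-03 -7.000e-03  4.000e-03 -4.652e+00] sd [0.025 0.029 0.039 0.492] pos [ 477.3 -211.4   99.1] gap 14.1
```

Request:
arm_command(
  motion=[
    [[-10,0,0],[0,0,0],0],
    [[-10,0,0],[0,0,0],0],
    [[0,0,0],[0,0,0],0],
    [[0,0,0],[0,0,0],0],
    [[0,0,0],[0,0,0],0],
  ],
)

```text
time_s: 25.25
eef_pos: [478.0, -212.5, 99.9]
tcp_rot: [0.173, 0.98, 0.092, 0.016]
contact_force: [0.4, -0.4, -4.3]
finger_gap: 14.3
grasp_force: 89.9
```

Request:
arm_command(
  motion=[
    [[10,0,0],[0,0,0],0],
    [[10,0,0],[0,0,0],0],
    [[0,0,0],[0,0,0],0],
    [[0,0,0],[0,0,0],0],
    [[0,0,0],[0,0,0],0],
  ],
)

```text
time_s: 25.88
eef_pos: [476.8, -210.5, 98.6]
tcp_rot: [0.0, 0.996, 0.095, -0.001]
contact_force: [0.1, 0.4, -4.4]
finger_gap: 13.9
grasp_force: 90.0
```

```bash
python3 -c "
from h import *
mom(10)"
```

```text
t 26.375 tool moment, Fz [ 0.011 -0.008  0.005 -4.35 ] sd [0.039 0.023 0.029 0.528] pos [ 477.4 -211.3   99.2] gap 14.3
```

```bash
cat >> h.py <<'E'
def jm(n=6):
    o=[]
    for i in range(n):
        cap('top');s=bot.state();M=R.from_quat(np.asarray(s['tcp_rot'])[[1,2,3,0]])
        o.append(np.r_[s['joint_torque'],M.inv().apply(s['torque']),s['contact_force']])
    o=np.array(o);print('t',s['time_s'],'jt',o.mean(0)[:6].round(4),'sd',o.std(0)[:6].round(4),'\n M,F',o.mean(0)[6:].round(3))
E
python3 -c "
from h import *
jm(4)"
```

```text
t 26.575 jt [ 2.99000e-02 -3.08069e+01 -2.85767e+01 -2.80000e-03  3.00000e-03
  1.00000e-04] sd [0.0067 0.0011 0.0039 0.0001 0.0002 0.0014] 
 M,F [ 1.800e-02 -1.200e-02 -2.000e-03  7.200e-02  7.400e-02 -4.273e+00]
```

Request:
arm_command(
  motion=[
    [[10,0,0],[0,0,0],0],
    [[10,0,0],[0,0,0],0],
    [[0,0,0],[0,0,0],0],
    [[0,0,0],[0,0,0],0],
    [[0,0,0],[0,0,0],0],
  ],
)

```text
time_s: 27.2
eef_pos: [477.3, -210.5, 99.4]
tcp_rot: [-0.172, 0.981, 0.093, -0.017]
contact_force: [-0.5, 0.1, -3.8]
finger_gap: 14.3
grasp_force: 90.1
```

```bash
python3 -c "
from h import *
jm(4)"
```

```text
t 27.4 jt [-8.84000e-02 -3.57554e+01 -2.73296e+01  6.06200e-01  9.79700e-01
  2.20000e-03] sd [0.0715 0.0845 0.0124 0.0039 0.0043 0.0005] 
 M,F [-4.540e-01 -3.000e-03  2.000e-03 -4.000e-02  1.180e-01 -4.343e+00]
```

Request:
arm_command(
  motion=[
    [[-10,0,0],[0,0,0],0],
    [[-10,0,0],[0,0,0],0],
    [[0,0,0],[0,0,0],0],
    [[0,0,0],[0,0,0],0],
    [[0,0,0],[0,0,0],0],
  ],
)

```text
time_s: 28.02
eef_pos: [477.6, -212.3, 99.2]
tcp_rot: [-0.0, 0.996, 0.094, -0.001]
contact_force: [-0.5, -0.2, -4.7]
finger_gap: 14.2
grasp_force: 90.1
```

```bash
python3 -c "
from h import *
jm(5)"
```

```text
t 28.275 jt [ 6.79000e-02 -3.09207e+01 -2.85952e+01  4.10000e-03  1.03000e-02
 -2.30000e-03] sd [0.0771 0.069  0.0331 0.0043 0.0043 0.0017] 
 M,F [ 0.009 -0.033 -0.025  0.394 -0.146 -4.232]
```

The wrist moment responds strongly to tilt but is unchanged side to side, so the right case is silent. The strokes were too soft to be trusted. I'll set this one down and retest left then middle by tipping.

Request:
arm_command(
  motion=[
    [[0,0,0],[0,0,2.5],0],
    [[0,0,0],[0,0,3.0],0],
    [[0,0,0],[0,0,1.5],0],
    [[0,0,0],[0,0,0.6],0],
    [[0,0,0],[0,0,0.4],0],
  ],
)

```text
time_s: 28.9
eef_pos: [477.9, -211.9, 19.7]
tcp_rot: [0.001, 0.996, 0.094, -0.0]
contact_force: [-1.7, -2.8, 22.4]
finger_gap: 13.9
grasp_force: 94.9
```

Request:
arm_command(
  motion=[
    [[0,0,0],[0,0,0],0],
    [[0,0,0],[0,0,0],0],
    [[0,0,0],[0,0,0],5],
    [[0,0,0],[0,0,0],5],
    [[0,0,0],[0,0,-4],5],
  ],
)

```text
time_s: 29.52
eef_pos: [475.2, -210.0, 57.1]
tcp_rot: [-0.002, 0.996, 0.094, -0.003]
contact_force: [-0.3, -0.1, -0.2]
finger_gap: 50.2
grasp_force: 0.0
```

Request:
arm_command(
  motion=[
    [[0,0,0],[0,0,-4],5],
    [[0,0,-5.6],[0,0,0],5],
    [[0,0,0],[1.6,-5.2,0],5],
    [[0,0,0],[1.6,-5.2,0],5],
    [[0,0,0],[1.6,-5.2,0],5],
  ],
)

```text
time_s: 30.15
eef_pos: [479.9, -47.0, 100.0]
tcp_rot: [0.001, 0.99, 0.142, 0.0]
contact_force: [0.7, -0.7, 0.5]
finger_gap: 50.5
grasp_force: 0.0
```

Request:
arm_command(
  motion=[
    [[0,0,0],[1.6,-5.2,0],5],
    [[0,0,0],[1.6,-5.2,0],5],
    [[0,0,0],[1.6,-5.2,0],5],
    [[0,0,0],[1.6,-5.2,0],5],
    [[0,0,0],[1.6,-5.1,0],5],
  ],
)

```text
time_s: 30.78
eef_pos: [483.5, 224.9, 100.0]
tcp_rot: [0.0, 0.99, 0.143, 0.0]
contact_force: [0.2, -0.3, 0.5]
finger_gap: 49.9
grasp_force: 0.0
```

```bash
python3 -c "
from h import *
to(485,222.4,21,16.3);jm(2);to(485,222.4,21,16.3)"
```

```text
t 30.775 pos [483.5 224.9 100. ] gap 49.9 q6 1.53
 turn deg [ 0.01 -0.04  0.12] shift cm (after turn) [0.08 0.29 7.9 ] (before) [0.07 0.29 7.9 ]
t 30.875 jt [ -1.2232 -29.1372 -25.4728  -0.2193   0.0863   0.1736] sd [2.3827 0.1323 1.0803 0.393  0.1194 0.0156] 
 M,F [ 0.013 -0.037  0.046 -0.738  0.385 -0.156]
t 30.875 pos [483.2 227.3 100.1] gap 50.0 q6 1.53
 turn deg [-0.07 -0.06  0.42] shift cm (after turn) [0.04 0.52 7.91] (before) [0.03 0.53 7.9 ]
```

Request:
arm_command(
  motion=[
    [[0,0,0],[0,0.1,0],5],
    [[0,0,0],[0,0,2.5],5],
    [[0,0,0],[0,0,2],5],
    [[0,0,0],[0,0,0],5],
    [[0,0,0],[0,0,0],5],
  ],
)

```text
time_s: 31.5
eef_pos: [484.0, 221.2, 54.8]
tcp_rot: [0.0, 0.99, 0.142, -0.0]
contact_force: [-0.1, 0.7, 0.7]
finger_gap: 49.9
grasp_force: 0.0
```

```bash
python3 -c "
from h import *
to(485,222.4,21,16.3)"
```

```text
t 31.5 pos [484.  221.2  54.8] gap 49.9 q6 1.52
 turn deg [0.01 0.02 0.02] shift cm (after turn) [ 0.13 -0.09  3.38] (before) [ 0.13 -0.09  3.38]
```

Request:
arm_command(
  motion=[
    [[0,0,0],[0.1,-0.1,2.2],5],
    [[0,0,0],[0,0,1.1],5],
    [[0,0,0],[0,0,0.1],5],
    [[0,0,0],[0,0,0],0],
    [[0,0,0],[0,0,0],0],
  ],
)

```text
time_s: 32.12
eef_pos: [484.5, 223.1, 20.8]
tcp_rot: [0.0, 0.99, 0.143, -0.0]
contact_force: [-0.3, 2.3, -1.9]
finger_gap: 14.6
grasp_force: 59.9
```

Request:
arm_command(
  motion=[
    [[0,0,0],[0,0,0],0],
    [[0,0,0],[0,0,0],0],
    [[0,0,0],[0,0,-2],0],
    [[0,0,0],[0,0,-3],0],
    [[0,0,0],[0,0,-3],0],
  ],
)

```text
time_s: 32.75
eef_pos: [482.0, 223.0, 98.6]
tcp_rot: [0.0, 0.99, 0.143, -0.003]
contact_force: [0.7, 0.3, -4.0]
finger_gap: 14.3
grasp_force: 88.4
```

Request:
arm_command(
  motion=[
    [[10,0,0],[0,0,0],0],
    [[10,0,0],[0,0,0],0],
    [[0,0,0],[0,0,0],0],
    [[0,0,0],[0,0,0],0],
    [[-10,0,0],[0,0,0],0],
  ],
)

```text
time_s: 33.38
eef_pos: [483.5, 221.7, 98.5]
tcp_rot: [-0.083, 0.986, 0.14, -0.014]
contact_force: [-0.5, 0.8, -5.1]
finger_gap: 14.5
grasp_force: 89.4
```

Request:
arm_command(
  motion=[
    [[-10,0,0],[0,0,0],0],
    [[0,0,0],[0,0,0],0],
    [[0,0,0],[0,0,0],0],
    [[0,0,0],[0,0,0],0],
    [[0,0,0],[0,0,0],0],
  ],
)

```text
time_s: 34.0
eef_pos: [484.0, 222.4, 99.7]
tcp_rot: [-0.0, 0.99, 0.142, -0.001]
contact_force: [-0.4, -0.8, -4.1]
finger_gap: 13.9
grasp_force: 89.4
```

```bash
python3 -c "
from h import *
jm(5)"
```

```text
t 34.25 jt [ 1.82000e-02 -3.16910e+01 -2.85034e+01 -2.39000e-02  1.75000e-02
 -9.00000e-04] sd [0.0503 0.0052 0.0079 0.0031 0.0012 0.0003] 
 M,F [ 0.015  0.006  0.012  0.218  0.147 -4.432]
```

Request:
arm_command(
  motion=[
    [[-10,0,0],[0,0,0],0],
    [[-10,0,0],[0,0,0],0],
    [[0,0,0],[0,0,0],0],
    [[0,0,0],[0,0,0],0],
    [[10,0,0],[0,0,0],0],
  ],
)

```text
time_s: 34.88
eef_pos: [483.0, 224.3, 99.1]
tcp_rot: [0.084, 0.986, 0.144, 0.011]
contact_force: [-0.6, 0.3, -5.0]
finger_gap: 14.3
grasp_force: 89.9
```

Request:
arm_command(
  motion=[
    [[10,0,0],[0,0,0],0],
    [[0,0,0],[0,0,0],0],
    [[0,0,0],[0,0,0],0],
    [[0,0,0],[0,0,0],0],
    [[0,0,0],[0,0,0],0],
  ],
)

```text
time_s: 35.5
eef_pos: [483.4, 223.9, 99.6]
tcp_rot: [0.0, 0.99, 0.143, -0.001]
contact_force: [0.0, -0.1, -4.0]
finger_gap: 14.0
grasp_force: 90.0
```

```bash
python3 -c "
from h import *
jm(5);to(485,222.4,21,16.3)"
```

```text
t 35.75 jt [-7.10000e-03 -3.17129e+01 -2.85191e+01  2.40000e-02  1.48000e-02
  1.20000e-03] sd [0.0463 0.0139 0.0049 0.003  0.0002 0.0004] 
 M,F [-0.016  0.009 -0.024 -0.074  0.125 -4.132]
t 35.75 pos [483.7 223.5  99.8] gap 14.2 q6 1.53
 turn deg [0.01 0.11 0.15] shift cm (after turn) [0.09 0.14 7.88] (before) [0.11 0.14 7.88]
```

```bash
python3 -c "
from h import *
jm(5)"
```

```text
t 36.0 jt [ 4.59000e-02 -3.16941e+01 -2.85218e+01  2.86000e-02  1.37000e-02
  3.00000e-04] sd [0.0056 0.0008 0.003  0.0002 0.0003 0.0001] 
 M,F [-0.03   0.014  0.009  0.097 -0.153 -4.141]
```

Request:
arm_command(
  motion=[
    [[10,0,0],[0,0,0],0],
    [[10,0,0],[0,0,0],0],
    [[3,0,0],[0,0,0],0],
    [[0,0,0],[0,0,0],0],
    [[0,0,0],[0,0,0],0],
  ],
)

```text
time_s: 36.62
eef_pos: [484.0, 223.3, 100.1]
tcp_rot: [-0.197, 0.97, 0.14, -0.029]
contact_force: [-0.3, 0.9, -4.5]
finger_gap: 14.0
grasp_force: 90.4
```

Request:
arm_command(
  motion=[
    [[0,0,0],[0,0,0],0],
    [[-3,0,0],[0,0,0],0],
    [[-10,0,0],[0,0,0],0],
    [[-10,0,0],[0,0,0],0],
    [[0,0,0],[0,0,0],0],
  ],
)

```text
time_s: 37.25
eef_pos: [482.8, 226.3, 100.6]
tcp_rot: [-0.001, 0.989, 0.145, -0.001]
contact_force: [-0.6, 0.5, -3.4]
finger_gap: 14.0
grasp_force: 90.5
```

```bash
python3 -c "
from h import *
jm(5);jm(5)"
```

```text
t 37.5 jt [ 6.73500e-01 -3.19309e+01 -2.86767e+01  3.80000e-03  4.80000e-03
  1.09000e-02] sd [0.189  0.0838 0.0968 0.0175 0.0096 0.0262] 
 M,F [ 0.037  0.022  0.    -0.114  0.121 -4.169]
t 37.75 jt [ 1.07800e-01 -3.17304e+01 -2.85172e+01 -1.57000e-02  9.70000e-03
 -3.00000e-03] sd [0.1013 0.0258 0.0069 0.0066 0.0016 0.0011] 
 M,F [ 4.700e-02 -1.000e-03 -1.200e-02  1.400e-02 -5.080e-01 -4.207e+00]
```

The left case's moment follows the tips. Mx is about +0.04 after tipping one way and −0.02 after the other. The joint-4 torque swings 0.05 repeatably, against about 0.007 for the right case. Left rattles, and it is already in hand, so I take it over the board.

Request:
arm_command(
  motion=[
    [[0,0,0],[0,0,-2.5],0],
    [[0,0,0],[0,0,-3],0],
    [[0,0,0],[1.0,2.2,-1.4],0],
    [[0,0,0],[2.0,4.2,0],0],
    [[0,0,0],[2.0,4.2,0],0],
  ],
)

```text
time_s: 38.38
eef_pos: [562.8, 134.7, 169.3]
tcp_rot: [0.0, 0.99, 0.143, -0.0]
contact_force: [-0.1, 1.2, -4.6]
finger_gap: 14.0
grasp_force: 90.4
```

Request:
arm_command(
  motion=[
    [[0,0,0],[2.0,4.4,0],0],
    [[0,0,0],[2.0,4.4,0],0],
    [[0,0,0],[2.0,4.4,0],0],
    [[0,0,0],[1.1,2.5,0],0],
    [[0,0,0],[0,0,0],0],
  ],
)

```text
time_s: 39.0
eef_pos: [675.2, 2.7, 168.0]
tcp_rot: [0.0, 0.99, 0.141, -0.001]
contact_force: [-0.3, -0.4, -4.2]
finger_gap: 14.0
grasp_force: 90.5
```

```bash
python3 -c "
from h import *
jm(4);to(674,4.5,168.5,16.3)
c=cap('scene','e.png');np.savez('e.npz',P=pts(c),px=c['pixels'])"
```

```text
t 39.2 jt [-7.30700e-01 -4.34705e+01 -3.14105e+01 -7.33000e-02 -4.06000e-02
 -3.00000e-03] sd [0.2011 0.0222 0.1725 0.0291 0.0311 0.0042] 
 M,F [ 0.05  -0.     0.019 -0.493  0.57  -4.096]
t 39.2 pos [673.6   6.  168.3] gap 14.3 q6 1.14
 turn deg [-0.05  0.15  0.15] shift cm (after turn) [-0.01  0.15 -0.02] (before) [-0.01  0.15 -0.02]
```

View pics/e.png

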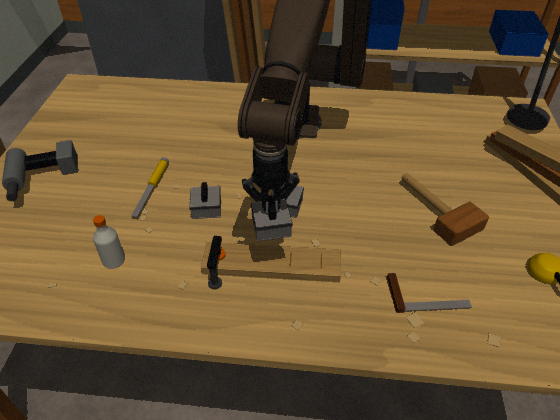

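The view shows the held case at (270,218) above the board, with the other two upright on the bench. Next I check its height and centre from depth.

```bash
python3 -c "
from h import *
P=np.load('e.npz')['P'][195:245,240:305].reshape(-1,3)
k=P[(P[:,2]>130)&(P[:,2]<215)&(P[:,0]>600)&(P[:,0]<760)]
print(np.percentile(k[:,2],[1,5,25,50,75,95]))
print('hist',np.histogram(k[:,2],range(130,220,5)))
l=k[abs(k[:,2]-np.median(k[k[:,2]>185][:,2]))<5];print('lid',len(l),np.median(l[:,2]),l.min(0),l.max(0),cv2.minAreaRect(l[:,:2].astype(np.float32)))
A=np.c_[l[:,:2],np.ones(len(l))];print('slope',np.linalg.lstsq(A,l[:,2],rcond=None)[0][:2])
print(cv2.minAreaRect(k[:,:2].astype(np.float32)))
"
```

```text
[150.26830024 154.33723644 177.49371094 196.73626276 198.69878381
 201.15106791]
hist (array([  0,   0,   0,  11,  55,  57,  44,  60,  49,  54,  47,  49,  85,
       586,  94,  11,  26]), array([130, 135, 140, 145, 150, 155, 160, 165, 170, 175, 180, 185, 190,
       195, 200, 205, 210, 215]))
lid 716 198.11606320090584 [621.5430561  -45.36831401 193.05275614] [729.02321375  59.2687186  202.65651406] ((676.0282592773438, 5.711582183837891), (91.31262969970703, 87.74620819091797), 16.272741317749023)
slope [-0.00843279 -0.00264526]
((676.0896606445312, 5.6220855712890625), (91.33575439453125, 88.03986358642578), 16.19291114807129)
```

Request:
arm_command(
  motion=[
    [[0,0,0],[0,0.1,0],0],
    [[0,0,0],[0,0,0],0],
    [[0,0,0],[0,0,0],0],
    [[0,0,0],[0,0,0],0],
    [[0,0,0],[0,0,0],0],
  ],
)

```text
time_s: 39.88
eef_pos: [674.6, 4.1, 168.7]
tcp_rot: [0.0, 0.99, 0.143, -0.001]
contact_force: [0.2, -0.6, -4.7]
finger_gap: 14.4
grasp_force: 90.5
```

```bash
python3 -c "
from h import *
to(674,4.5,168.5,16.3);print(job.job_done())"
```

```text
t 39.875 pos [674.6   4.1 168.7] gap 14.4 q6 1.14
 turn deg [-0.    0.1   0.11] shift cm (after turn) [-0.05 -0.05  0.02] (before) [-0.05 -0.05  0.02]
the job is handed in; nothing more can be done
None
```

I handed the job in at 39.9 s holding the left case, which I identified as the rattler, level 12 cm above the board's middle, with the middle and right cases upright on the bench; the first side-to-side shakes (left, middle, right) showed nothing, so I tipped the right case (silent) and then the left again (moment shifted about 0.06 N m), but never tipped the middle one, which I ruled out because only one case is loose.

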